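Slide a camera module along the rail into the test jig's corner pocket

ROBOT

A 6-joint arm with a two-finger parallel gripper is mounted at the origin on the work surface. World frame = base frame: x ahead of the robot, y to its left, z up, the work surface at z = 0. Lengths are in mm, angles in rad, forces in N, time in s.
With the tool pointing down it reaches from about 350 to 775 mm from the base axis. Payload 5.5 kg.
Tool frame: the origin (TCP) lies midway between the tips of the shut fingers; the grasp point (between the pads) lies 19 mm behind it; z points along the fingers, y is the direction in which the jaws open and shut (so a half turn about z gives the same grasp; the last joint's range is limited). The gripper opens to 85 mm and grips with 20 to 120 N. Pads are 22 mm wide; open, the fingers measure 114 mm over their backs; the gripper's body (76 mm by 85 mm) begins 54 mm behind the grasp point. The pads swing forward as they close: fully open they stand 13 mm farther back than shut.
Start: joints at [-1.485, 0.313, 0.046, 1.304, 0, 1.431], TCP at [128.727, -560.447, 231.323] pointing down, gripper open.
Joint ranges: [-2.76, 2.76], [-0.86, 1.69], [-1.03, 1.26], [-2.2, 2.34], [-1.47, 1.5], [-3.14, 3.14]. Speed limits (rad/s): [2.57, 2.57, 3.14, 3.14, 3.14, 3.14].

INTERFACE

Orientations are given as a rotation vector (axis times angle).
In Python, from workcell import read_state, grab_frame, finish_job gives the robot as it stands. The module is installed in compiled form; this text tells all that it offers.
- The arm moves only by the shell command python3 -m crank 'ROWS' [FORCE]. ROWS is JSON, one flat list of numbers, 5 for each row, row after row: the opening in per cent of the stroke, from 0 (shut) to 100 (fully open), then the shift along the tool's x, y, z in m, then the turn about the tool's z in degrees. In form: [jaw, x, y, z, turn, jaw, x, y, z, turn, ...]. A call has 1 to 20 rows; each row is the pose to reach, as a shift and turn from the pose commanded when the call began, along the tool's axes at that moment; what a row does not reach only later rows make up. A row lasts 1/12 s, in which the tool goes at most 41.7 mm and 7.16 degrees, less where a joint would pass 70% of its speed; a pose out of reach is approached as far as the arm can. A call with a gripper value outside its range is refused whole. The fingers move at their own pace and stop on an object; FORCE is the grip in N (left out, the last holds). Time passes only in rows, so rows that repeat a pose let the fingers close. It gives the time, the measured TCP pose, the force and the opening at its end, in the units of the state.
- read_state(): the state, without advancing time (a new reading comes with each control period).
- grab_frame(name): name is "scene" or "top" or "wrist"; returns a dict with "img" (384x512x3 uint8, red, green, blue), "intrinsics" (3x3 intrinsics, pixels), "k1" (the pictures are not rectified: a ray, as slopes to the right and down, at radius r is drawn at 1 + k1 r^2 times it, then the intrinsics apply), "extrinsics" (4x4, takes a point from camera to world coordinates); the wrist camera has in their place "mount" (4x4, takes a point from camera to tool coordinates, whose origin is the TCP and whose axes are the flange's). Camera axes: x right, y up, looking along -z (the intrinsics and any distortion apply to the point x, -y, -z); pixel columns grow to the right and rows downward; lengths in mm; the calibration is good to about 2 mm. A picture is of the moment at which its call begins: read the wrist's pose just before it. There is no depth.
- finish_job(): hands the job in, once; it reports no verdict.
The state is a dict: "time": time; "joint_pos": joint angles; "qd": joint speeds; "tau": joint torques, N m; "tcp_pos": TCP position; "ee_rot": TCP orientation; "ft_force": force on the tool from outside, world axes, zero at the start; "torque": the same for the moment, N m; "gripper_width": opening from 0.0 (shut) to 1.0 (fully open).
Only numpy, scipy, OpenCV 4.12 (cv2) and the standard library are available. Lean on these libraries where they do the work, as an engineer would, in place of code of your own. Each camera call takes 0.05 s, during which the arm holds its last target.

TASK

Load the little black camera module into the test jig using only the fingertips: push it flat against the red rail where it is, well before the pocket, then slide it along, keeping it against the rail all the way, into the corner pocket until it sits fully home against the black end stop. Only push it, never lift it off the plate, and leave everything else on the bench where it lies. Finish with the robot clear of everything.

Things in the scene. Friction and masses are not known exactly. Their poses are not given: they have to be found in the camera images.
- jig: Camera test jig, fixed to the bench: flat pale metal plate 170 (its x) by 280 (its y) by 8 mm with a red rail, a black end stop and a small yellow lip on top. Origin at the centre of the plate's underside, z up; plate top at z = 8 mm. Plate, rail and stop are slippery (friction about 0.25).
- rail (a point): Point on the foot of the red rail's inner face, in jig axes at x = +45, y = -70, z = 8 mm. The rail is straight, 14 mm wide, stands 8 mm above the plate and runs along jig y from -140 to +100 mm; its inner face looks to jig -x. Axes as the jig's.
- pocket (a point): Corner pocket (green patch): where the module's origin lies when fully home, in jig axes x = +31, y = +84, z = 8 mm. Rail on its +x side; black end stop, face at jig y = +100 mm, x from +1 to +59, 8 mm above the plate; open to -y. Pocket is 32 mm wide in x. Axes as the jig's.
- lip (a point): Middle of the top of the yellow lip opposite the rail, in jig axes x = +9.5, y = +93, z = 13 mm. The lip is 7 mm wide in x, spans y = +86 to +100 mm (up to the end stop), stands 5 mm above the plate; its face towards the rail is at x = +13 mm.
- module: The part to move: loose black block with two round lenses on its top, 28 (its x) by 32 (its y) by 14 mm high, about 40 g, slippery; origin at the centre of its underside, z up. Starts standing on the plate near the jig's -y end, its rail-side face some 20 to 60 mm off the rail, turned up to 0.35 rad from the jig's axes; home, its y is parallel to the jig's y.
- screw_dish: Loose steel dish, 42 mm across, 18 mm high, standing on the jig's plate on the side away from the rail, towards the +y end; origin under its centre. Leave alone.
- battery: Loose flat black phone battery, 38 by 95 by 5 mm, lying on the bench just beyond the rail; origin under its centre. Leave alone.
- phone: Loose white phone with a black screen, 72 by 148 by 8 mm, lying on the bench to the robot's left; origin under its centre. Leave alone.
- red_driver: Loose red screwdriver, 160 mm long, lying on the bench to the robot's right; origin under its middle. Leave alone.
- grey_driver: Loose grey screwdriver, 150 mm long, lying on the bench to the robot's left; origin under its middle. Leave alone.
- tweezers: Loose dark steel tweezers, 136 mm long, 8 mm high, lying on the bench to the robot's right; origin under the middle. Leave alone.
Mind the look-alikes: they are no part of the job. Leave any green or yellow look-alike of the module alone.

How it is judged:
By the outcome, as a careful person would: the job done as asked, in the order asked, and still so for the second after the job is handed in, with the robot touching nothing.
It also fails if it takes over 58 s, if anything falls off the work surface, if the arm or the gripper's body presses on something with over 40 N, if the wrist force passes 120 N, or if a joint passes its speed limit or range.

## Working session

There is one attempt and no reset: what is moved stays moved. The work goes in short steps, Python scripts to look and compute and a shell command to move; the robot and the scene stay as the last step left them, time stands still between calls to the robot, and variables do not carry over. Pictures are saved under pics/ and viewed, and the job is handed in when it is done.

```bash
mkdir -p pics; ls
python3 - <<'E'
from workcell import *
import cv2
s=read_state(); print(s)
for n in ["scene","top"]:
    f=grab_frame(n); cv2.imwrite(f"pics/{n}0.png",f["img"][:,:,::-1]); print(n,f["intrinsics"],f["k1"],f["extrinsics"])
E
```

```text
pics
{'time': 0.0, 'joint_pos': array([-1.48461227e+00,  3.14000638e-01,  4.49933296e-02,  1.30358735e+00,
        3.13527517e-06,  1.43116302e+00]), 'qd': array([ 6.25596328e-04, -9.17587726e-05, -8.46695657e-04,  1.64934295e-04,
       -7.62824528e-04, -1.06193036e-04]), 'tau': array([ 2.48251890e-04, -4.80630648e+01,  2.98531777e+01,  1.92469172e-02,
       -7.23809876e-05, -7.56614771e-08]), 'tcp_pos': array([ 128.67381043, -559.90643641,  230.41459369]), 'ee_rot': array([-3.11980267e+00, -3.53757348e-01, -8.03602461e-05]), 'ft_force': array([ 0.53012129, -0.3637867 ,  0.88270001]), 'torque': array([0.05590352, 0.02124077, 0.01418754]), 'gripper_width': 1.0013225620804576}
scene [[461.56663688   0.         257.90233561]
 [  0.         461.56663688 187.77291535]
 [  0.           0.           1.        ]] -0.0930703514106958 [[-5.33207153e-01 -6.67150891e-01  5.20192100e-01  1.25479524e+03]
 [ 8.45867822e-01 -4.10212384e-01  3.40930238e-01  4.58010242e+02]
 [-1.40626700e-02  6.21800200e-01  7.83049649e-01  1.09948779e+03]
 [ 0.00000000e+00  0.00000000e+00  0.00000000e+00  1.00000000e+00]]
top [[431.45075662   0.         261.19609045]
 [  0.         431.45075662 192.26792732]
 [  0.           0.           1.        ]] -0.06818479007737624 [[-1.15479915e-01  9.69036056e-01 -2.18251029e-01  3.51142818e+02]
 [-9.93309792e-01 -1.12610666e-01  2.55830838e-02  1.64368876e+00]
 [ 2.13536976e-04  2.19745216e-01  9.75557274e-01  1.04681204e+03]
 [ 0.00000000e+00  0.00000000e+00  0.00000000e+00  1.00000000e+00]]
```

View pics/scene0.png

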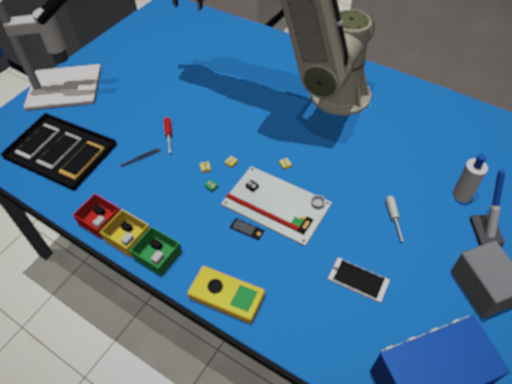

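View pics/top0.png

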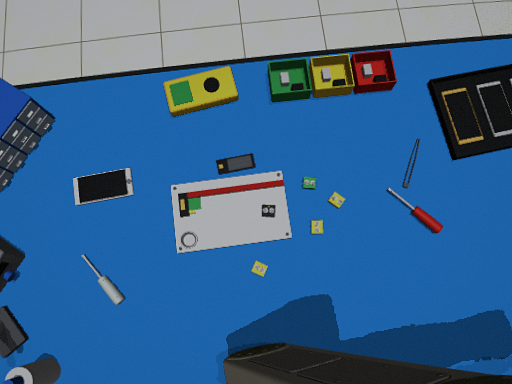

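Run:
```python
import cv2
a=cv2.imread("pics/top0.png")
print(a.shape)
```

```text
(384, 512, 3)
```

The top view shows the jig near (232,212): red rail on its upper side, green pocket at the left (190,203) and the module at (268,211). I'll enlarge it.

Run:
```python
import cv2
a=cv2.imread("pics/top0.png")
cv2.imwrite("pics/topc.png",cv2.resize(a[160:265,160:305],None,fx=5.5,fy=5.5,interpolation=cv2.INTER_CUBIC))
```

```text
(no output)
```

View pics/topc.png

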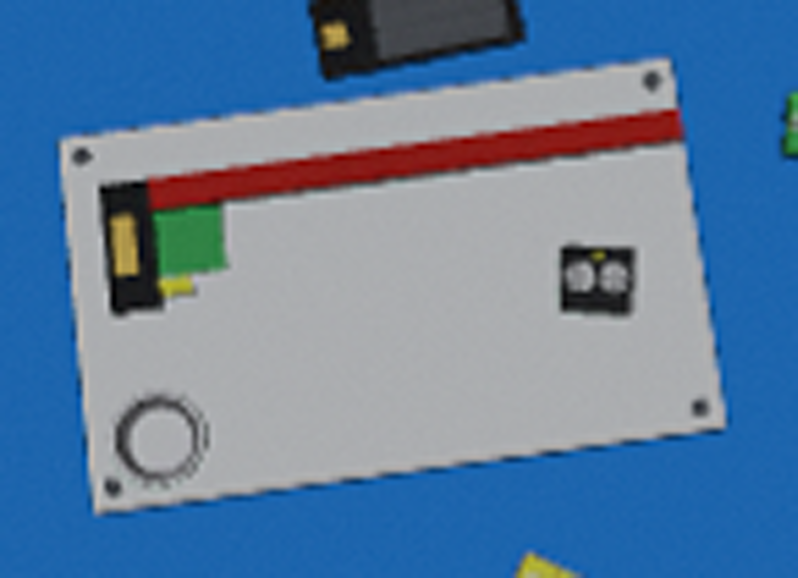

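```bash
cat > h.py <<'E'
import numpy as np, cv2
from scipy.optimize import least_squares
from scipy.spatial.transform import Rotation as R
def ray(f,uv,E=None):
    K=f["intrinsics"];E=f["extrinsics"] if E is None else E
    d=np.array([(uv[0]-K[0,2])/K[0,0],(uv[1]-K[1,2])/K[1,1]])
    rd=np.hypot(*d);r=rd
    for _ in range(30): r=rd/(1+f["k1"]*r*r)
    d=d*(r/rd) if rd>0 else d
    return E[:3,3],E[:3,:3]@np.array([d[0],-d[1],-1])
def onz(f,uv,z,E=None):
    o,d=ray(f,uv,E); return (o+d*(z-o[2])/d[2])[:2]
def fit(local,world):
    local=np.array(local,float);world=np.array(world)
    g=lambda p:(np.c_[np.cos(p[2])*local[:,0]-np.sin(p[2])*local[:,1]+p[0],np.sin(p[2])*local[:,0]+np.cos(p[2])*local[:,1]+p[1]]-world).ravel()
    s=least_squares(g,[*world.mean(0),0.1]); return s.x,s.fun.reshape(-1,2)
def tojig(J,w):
    c,s=np.cos(J[2]),np.sin(J[2]);return (np.atleast_2d(w)-J[:2])@np.array([[c,-s],[s,c]])
def toworld(J,l):
    c,s=np.cos(J[2]),np.sin(J[2]);return np.atleast_2d(l)@np.array([[c,s],[-s,c]])+J[:2]
def wristE(f,s):
    T=np.eye(4);T[:3,:3]=R.from_rotvec(s["ee_rot"]).as_matrix();T[:3,3]=s["tcp_pos"];return T@f["mount"]
E
python3 - <<'E'
from h import *; from workcell import *
np.set_printoptions(precision=3,suppress=True)
f=grab_frame("top")
p=lambda x,y:((x+.5)/5.5-.5+160,(y+.5)/5.5-.5+160)
J,r=fit([(85,140),(85,-140),(-85,-140),(-85,140)],[onz(f,p(*q),8) for q in [(62,140),(670,60),(725,430),(97,513)]])
print(J,r)
m=[onz(f,p(*q),22) for q in [(563,246),(635,248),(632,315),(561,311)]]
print(tojig(J,m)); print(fit([(14,16),(14,-16),(-14,-16),(-14,16)],m))
d=onz(f,p(160,437),18);print("dish",tojig(J,d))
print("home w",toworld(J,(31,84)))
s=read_state();print(R.from_rotvec(s["ee_rot"]).as_matrix())
E
```

```text
[545.69   54.992   0.018] [[ 0.418  1.268]
 [ 0.138 -1.277]
 [-0.076 -1.495]
 [-0.48   1.504]]
[[   3.402  -78.668]
 [  -1.712 -109.938]
 [ -31.081 -104.454]
 [ -25.182  -73.927]]
(array([533.706, -36.987,  -0.158]), array([[-0.47 ,  0.221],
       [-0.941, -0.026],
       [ 0.869, -0.586],
       [ 0.542,  0.39 ]]))
dish [[-56.39  106.274]]
home w [[575.167 139.538]]
[[ 0.975  0.224 -0.   ]
 [ 0.224 -0.975  0.001]
 [ 0.    -0.001 -1.   ]]
```

```bash
python3 -m crank '[0,0.03,-0.027,0,-7, 0,0.06,-0.054,0,-14, 0,0.09,-0.081,0,-21, 0,0.12,-0.108,0,-28, 0,0.15,-0.136,0,-35, 0,0.18,-0.163,0,-42, 0,0.21,-0.191,0,-49, 0,0.24,-0.218,0,-56, 0,0.27,-0.246,0,-63, 0,0.3,-0.274,0,-70, 0,0.33,-0.302,0,-77, 0,0.36,-0.33,0,-84, 0,0.39,-0.358,0,-91, 0,0.42,-0.386,0,-98, 0,0.44,-0.405,0,-105, 0,0.46,-0.422,0,-112, 0,0.466,-0.428,0,-119, 0,0.466,-0.428,0,-126, 0,0.466,-0.428,0,-133, 0,0.466,-0.428,0,-140]' 20
```

```text
time: 1.82
tcp_pos: [487.0, -38.4, 230.9]
ee_rot: [-0.724, -3.056, 0.0]
ft_force: [-0.1, -1.1, 0.3]
gripper_width: -0.004
```

```bash
python3 -m crank '[0,0,0,0,-7, 0,0,0,0,-14, 0,0,0,0,-21, 0,0,0,0,-28, 0,0,0,0,-28,0,0,0,0,-28]'
python3 - <<'E'
from workcell import *
from h import *
s=read_state();f=grab_frame("wrist");print(s["time"],s["tcp_pos"],s["joint_pos"],R.from_rotvec(s["ee_rot"]).as_matrix().round(3),f["mount"].round(2),f["intrinsics"],f["k1"])
cv2.imwrite("pics/w1.png",f["img"][:,:,::-1])
import pickle;pickle.dump((s,f),open("w1.pkl","wb"))
E
```

```text
time: 2.32
tcp_pos: [486.9, -38.9, 231.1]
ee_rot: [0.02, -3.141, -0.0]
ft_force: [0.3, -0.3, 0.2]
gripper_width: 0.005
2.3167 [486.88484952 -38.92852472 231.05833877] [-2.44254517e-01  1.46251985e-01 -1.69733803e-01  1.25530553e+00
 -9.39441101e-05 -2.57222671e-01] [[-1.    -0.013 -0.001]
 [-0.013  1.     0.   ]
 [ 0.001  0.    -1.   ]] [[-0.0000e+00  9.6000e-01  2.9000e-01  7.5290e+01]
 [ 1.0000e+00  0.0000e+00 -0.0000e+00 -1.3000e-01]
 [-0.0000e+00  2.9000e-01 -9.6000e-01 -1.4353e+02]
 [ 0.0000e+00  0.0000e+00  0.0000e+00  1.0000e+00]] [[296.59483496   0.         254.69620064]
 [  0.         296.59483496 188.89605272]
 [  0.           0.           1.        ]] -0.07980556017223113
```

View pics/w1.png

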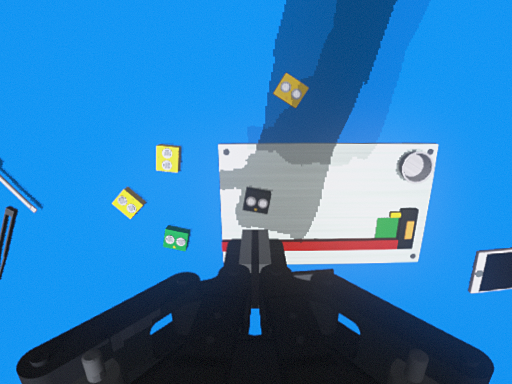

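The wrist view shows the module at (257,200), the rail across at about y=242, the dish at (413,165) and the pocket at (388,228). I'll enlarge it to measure.

Run:
```python
import cv2
a=cv2.imread("pics/w1.png")
cv2.imwrite("pics/w1a.png",cv2.resize(a[135:275,210:330],None,fx=4,fy=4,interpolation=cv2.INTER_CUBIC))
cv2.imwrite("pics/w1b.png",cv2.resize(a[135:275,330:450],None,fx=4,fy=4,interpolation=cv2.INTER_CUBIC))
```

```text
(no output)
```

View pics/w1a.png

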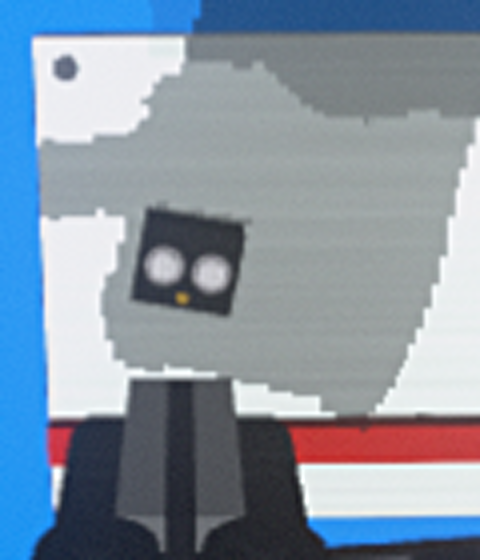

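View pics/w1b.png

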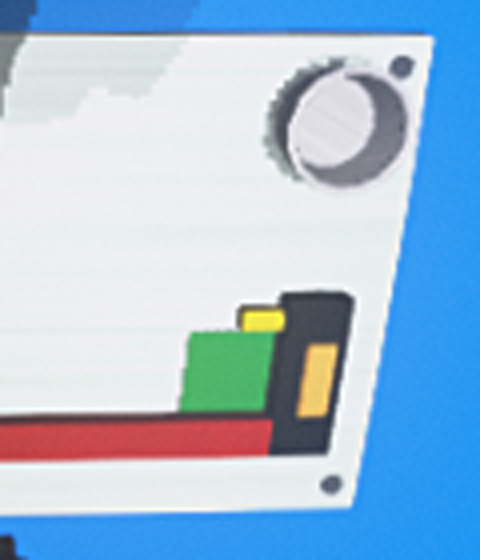

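Run:
```python
from h import *; import pickle
np.set_printoptions(precision=2,suppress=True)
s,f=pickle.load(open("w1.pkl","rb"));E=wristE(f,s)
a=lambda x,y:((x+.5)/4-.5+210,(y+.5)/4-.5+135)
b=lambda x,y:((x+.5)/4-.5+330,(y+.5)/4-.5+135)
pts=[a(33,37),a(52,516),b(433,38),b(352,508)]
J,r=fit([(-85,-140),(85,-140),(-85,140),(85,140)],[onz(f,q,8,E) for q in pts]);print(J,r)
# module top corners
m=[onz(f,a(*q),22,E) for q in [(230,317),(131,298),(149,207),(246,223)]]
M,r=fit([(14,16),(14,-16),(-14,-16),(-14,16)],m);print(M,r);print(tojig(J,M[:2]),M[2]-J[2])
print("rail top edge",tojig(J,[onz(f,a(50,420),16,E),onz(f,b(270,418),16,E)]))
print("stop corner top/lip",tojig(J,[onz(f,b(281,293),16,E),onz(f,b(285,332),13,E)]), tojig(J,[onz(f,b(185,411),8,E),onz(f,b(180,411),8,E)]))
print("tip",s["tcp_pos"],tojig(J,s["tcp_pos"][:2]))
print("dish", tojig(J,onz(f,b(348,127),18,E)))
```

```text
[548.38  56.57   0.02] [[-0.61  0.04]
 [ 0.8   0.29]
 [-0.16  0.27]
 [-0.03 -0.61]]
[534.49 -35.61  -0.17] [[-2.02  0.09]
 [-1.23  0.15]
 [ 1.39 -0.79]
 [ 1.87  0.54]]
[[-15.43 -91.94]] -0.18270823559846774
rail top edge [[  42.57 -138.52]
 [  44.14   99.56]]
stop corner top/lip [[ -1.45  96.53]
 [ 13.71 101.62]] [[44.97 72.88]
 [44.94 71.1 ]]
tip [486.88 -38.93 231.06] [[-63.08 -94.46]]
dish [[-57.87 109.62]]
```

```bash
python3 -m crank '[0,0,0.002,0.03,-0.3, 0,0,0.002,0.06,-0.3, 0,0,0.002,0.09,-0.3, 0,0,0.002,0.12,-0.3, 0,0,0.002,0.15,-0.3, 0,0,0.002,0.175,-0.3, 0,0,0.002,0.195,-0.3, 0,0,0.002,0.21,-0.3, 0,0,0.002,0.218,-0.3, 0,0,0.002,0.218,-0.3, 0,0,0.002,0.218,-0.3]'
python3 - <<'E'
from workcell import *
from h import *
s=read_state();f=grab_frame("wrist");print(s["tcp_pos"],s["ee_rot"],s["ft_force"])
a=f["img"][:,:,::-1]
cv2.imwrite("pics/w2.png",cv2.resize(a[100:300,130:400],None,fx=2.9,fy=2.9,interpolation=cv2.INTER_CUBIC))
E
```

```text
time: 3.28
tcp_pos: [487.1, -37.0, 13.4]
ee_rot: [0.032, -3.141, 0.0]
ft_force: [0.8, -0.7, -0.6]
gripper_width: -0.004
[487.08815934 -37.04213597  13.41063976] [ 3.21423695e-02 -3.14107348e+00  3.92850446e-05] [ 0.7861538  -0.68600663 -0.57540195]
```

View pics/w2.png

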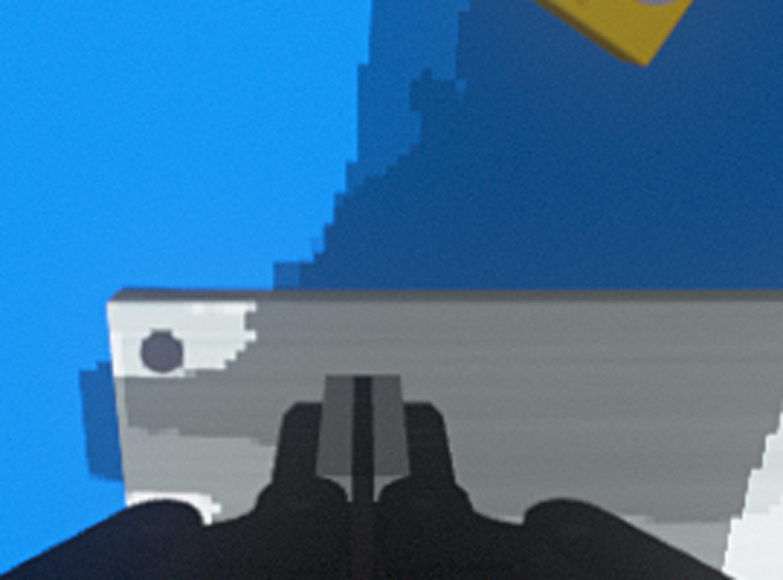

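```bash
python3 -m crank '[0,-0.004,0,0,0, 0,-0.009,0,0,0, 0,-0.014,0,0,0, 0,-0.018,0,0,0, 0,-0.022,0,0,0, 0,-0.026,0,0,0, 0,-0.03,0,0,0, 0,-0.034,0,0,0, 0,-0.038,0,0,0, 0,-0.042,0,0,0, 0,-0.046,0,0,0, 0,-0.05,0,0,0, 0,-0.053,0,0,0, 0,-0.055,0,0,0, 0,-0.057,0,0,0, 0,-0.057,0,0,0]'
python3 - <<'E'
from workcell import *
from h import *
for n,sl in [("top",np.s_[160:265,160:305]),("scene",np.s_[150:250,200:345])]:
    f=grab_frame(n);a=f["img"][:,:,::-1]
    cv2.imwrite(f"pics/{n}2.png",cv2.resize(a[sl],None,fx=5.5,fy=5.5,interpolation=cv2.INTER_CUBIC))
E
```

```text
time: 4.67
tcp_pos: [544.5, -35.8, 13.3]
ee_rot: [-0.034, 3.141, -0.0]
ft_force: [0.9, -0.6, -0.6]
gripper_width: 0.001
```

View pics/top2.png

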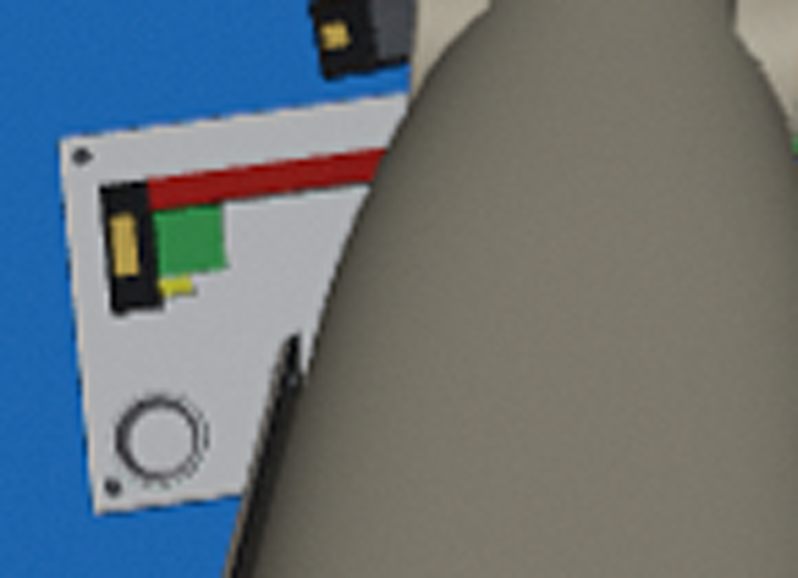

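View pics/scene2.png

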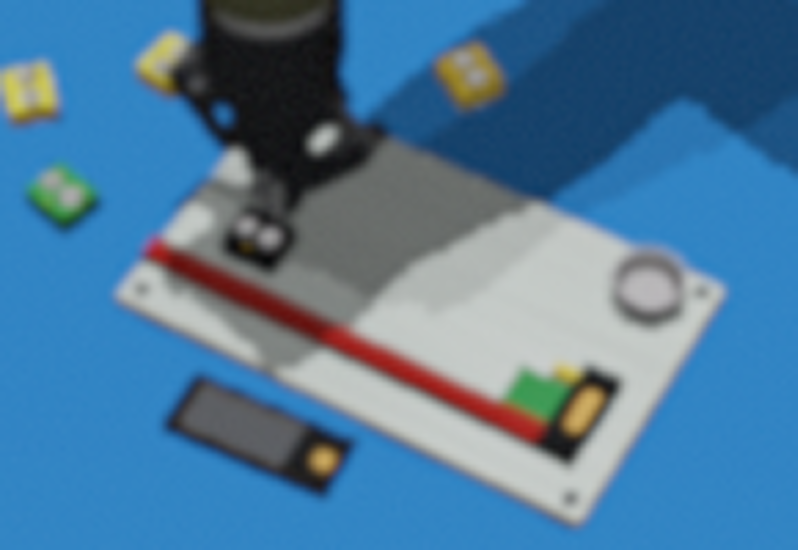

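Module is square in front of the fingers at crop (258,238), with a visible gap to the rail. I keep pushing, more slowly.

```bash
python3 -m crank '[0,-0.002,0,0,0, 0,-0.004,0,0,0, 0,-0.006,0,0,0, 0,-0.008,0,0,0, 0,-0.0085,0,0,0,0,-0.009,0,0,0]'; for i in 1 2 3; do :; done; python3 -m crank '[0,-0.0005,0,0,0, 0,-0.001,0,0,0]'; python3 -m crank '[0,-0.0005,0,0,0, 0,-0.001,0,0,0]'
```

```text
time: 5.27
tcp_pos: [553.2, -35.6, 13.3]
ee_rot: [-0.034, 3.141, -0.0]
ft_force: [0.4, 0.4, 0.2]
gripper_width: 0.001
time: 5.43
tcp_pos: [553.9, -35.5, 13.2]
ee_rot: [0.034, -3.141, 0.0]
ft_force: [-0.8, -0.1, 1.0]
gripper_width: -0.003
time: 5.6
tcp_pos: [555.0, -35.5, 13.3]
ee_rot: [0.034, -3.141, 0.0]
ft_force: [0.9, -0.1, -0.2]
gripper_width: -0.001
```

```bash
python3 -m crank '[0,-0.0005,0,0,0, 0,-0.001,0,0,0]';  python3 -m crank '[0,-0.0005,0,0,0, 0,-0.001,0,0,0]'
python3 - <<'E'
from workcell import *
from h import *
for n,sl in [("scene",np.s_[160:230,200:305])]:
    f=grab_frame(n);a=f["img"][:,:,::-1]
    cv2.imwrite(f"pics/{n}3.png",cv2.resize(a[sl],None,fx=7.5,fy=7.5,interpolation=cv2.INTER_CUBIC))
E
```

```text
time: 5.77
tcp_pos: [556.1, -35.5, 13.3]
ee_rot: [-0.034, 3.141, -0.0]
ft_force: [-1.1, -0.4, -0.4]
gripper_width: -0.003
time: 5.93
tcp_pos: [556.7, -35.5, 13.2]
ee_rot: [0.034, -3.141, 0.0]
ft_force: [-1.8, 1.1, 1.2]
gripper_width: 0.004
```

View pics/scene3.png

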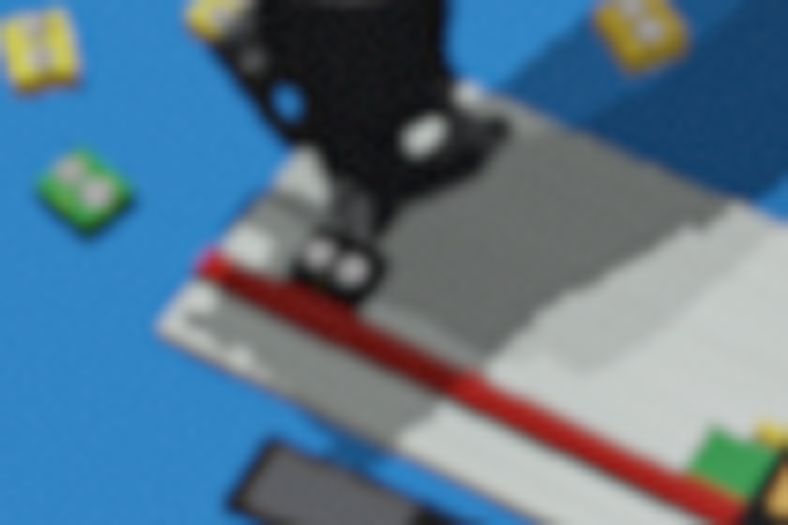

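Module nearly touches the rail, and force is just starting to show. I push on in 1 mm steps until the force is clear.

```bash
python3 -m crank '[0,-0.0005,0,0,0, 0,-0.001,0,0,0,0,-0.001,0,0,0]'
```

```text
time: 6.23
tcp_pos: [556.7, -35.4, 13.0]
ee_rot: [0.034, -3.139, 0.0]
ft_force: [-5.5, -1.1, 2.8]
gripper_width: 0.004
```

```bash
python3 -m crank '[0,-0.0005,0,0,0, 0,-0.001,0,0,0,0,-0.001,0,0,0]'
```

```text
time: 6.48
tcp_pos: [556.7, -35.3, 12.7]
ee_rot: [0.034, -3.137, 0.0]
ft_force: [-7.7, -0.0, 3.9]
gripper_width: -0.005
```

Contact: the TCP stalled at x=556.7 while the force rose to 8 N, and the picture shows the module on the rail. I'll back off, lift clear and look.

```bash
python3 -m crank '[0,0.003,0,0,0, 0,0.008,0,0,0, 0,0.014,0,0,0, 0,0.025,0,-0.01,0, 0,0.045,0,-0.04,0, 0,0.06,0,-0.07,0, 0,0.065,0,-0.1,0, 0,0.065,0,-0.13,0, 0,0.065,0,-0.15,0, 0,0.065,0,-0.15,0]'
python3 - <<'E'
from workcell import *
from h import *
s=read_state();f=grab_frame("wrist");print(s["tcp_pos"],s["ee_rot"],s["ft_force"])
import pickle;pickle.dump((s,f),open("w3.pkl","wb"))
a=f["img"][:,:,::-1]
cv2.imwrite("pics/w3.png",cv2.resize(a[140:300,140:360],None,fx=3.6,fy=3.6,interpolation=cv2.INTER_CUBIC))
E
```

```text
time: 7.32
tcp_pos: [496.9, -37.5, 168.4]
ee_rot: [-0.034, 3.132, -0.004]
ft_force: [1.2, 0.1, -0.0]
gripper_width: 0.001
[496.94838673 -37.49968269 168.37986218] [-0.03389248  3.13190519 -0.00350368] [ 1.16146068  0.06588309 -0.03649433]
```

View pics/w3.png

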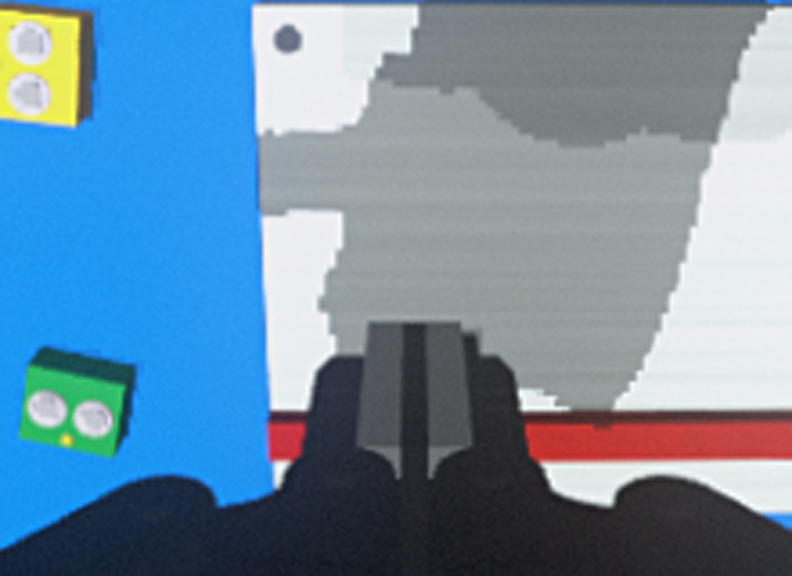

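```bash
python3 -m crank '[0,-0.01,-0.006,0,-7, 0,-0.02,-0.012,0,-14, 0,-0.03,-0.018,0,-21, 0,-0.04,-0.024,0,-28, 0,-0.05,-0.03,0,-35, 0,-0.06,-0.036,0,-42, 0,-0.07,-0.042,0,-50, 0,-0.07,-0.042,0,-50, 0,-0.07,-0.042,0,-50, 0,-0.07,-0.042,0,-50]'
python3 - <<'E'
from workcell import *
from h import *
s=read_state();f=grab_frame("wrist");print(s["tcp_pos"],s["ee_rot"],s["ft_force"],s["joint_pos"])
import pickle;pickle.dump((s,f),open("w4.pkl","wb"))
a=f["img"][:,:,::-1]
cv2.imwrite("pics/w4.png",cv2.resize(a,None,fx=1.5,fy=1.5,interpolation=cv2.INTER_CUBIC))
f=grab_frame("top");a=f["img"][:,:,::-1];cv2.imwrite("pics/top4.png",cv2.resize(a[160:265,160:305],None,fx=5.5,fy=5.5,interpolation=cv2.INTER_CUBIC))
f=grab_frame("scene");a=f["img"][:,:,::-1];cv2.imwrite("pics/scene4.png",cv2.resize(a[160:230,200:305],None,fx=7.5,fy=7.5,interpolation=cv2.INTER_CUBIC))
E
```

```text
time: 8.2
tcp_pos: [563.8, -76.9, 162.2]
ee_rot: [1.354, -2.833, -0.002]
ft_force: [-0.2, 0.0, 0.3]
gripper_width: -0.002
[563.83420847 -76.88667649 162.23138963] [ 1.35351393e+00 -2.83329923e+00 -2.31359015e-03] [-0.18616725  0.01502383  0.34247876] [-2.76607467e-01  3.32083701e-01 -9.86026265e-02  1.14228039e+00
  5.17154935e-05 -1.16793245e+00]
```

View pics/w4.png

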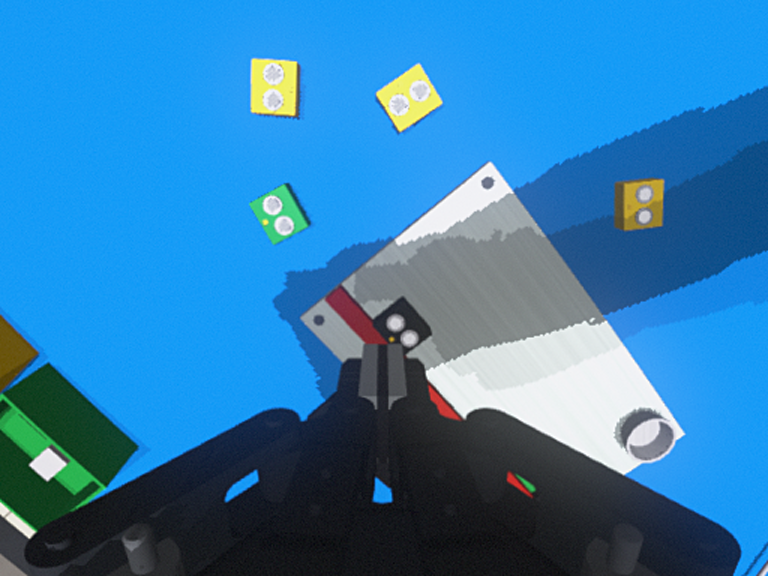

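View pics/top4.png

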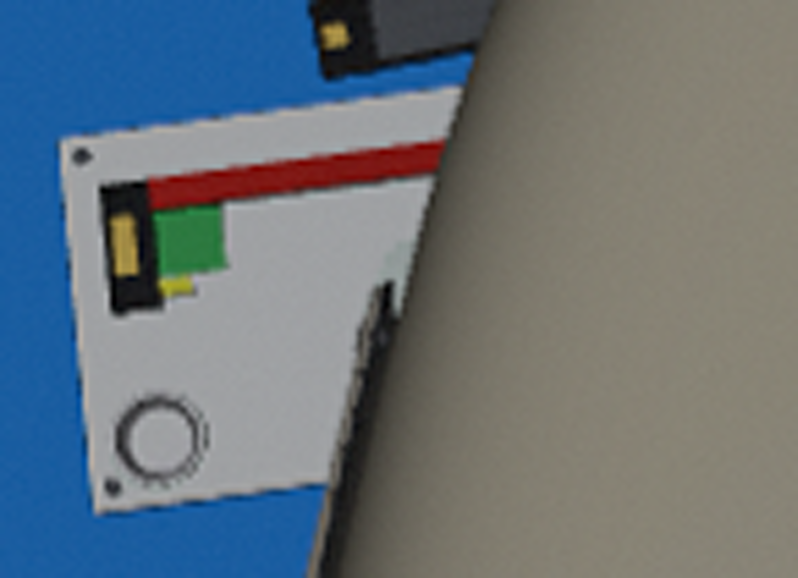

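View pics/scene4.png

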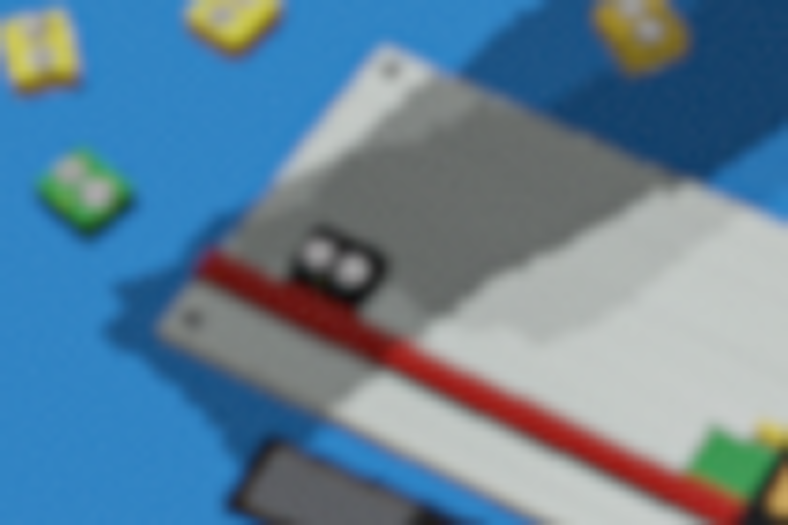

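The module is flush on the rail (wrist picture about (402,325) at 1.5x). I'll measure its corner.

Run:
```python
from h import *; import pickle
s,f=pickle.load(open("w4.pkl","rb"))
cv2.imwrite("pics/w4c.png",cv2.resize(f["img"][170:270,190:310,::-1],None,fx=6,fy=6,interpolation=cv2.INTER_CUBIC))
```

```text
(no output)
```

View pics/w4c.png

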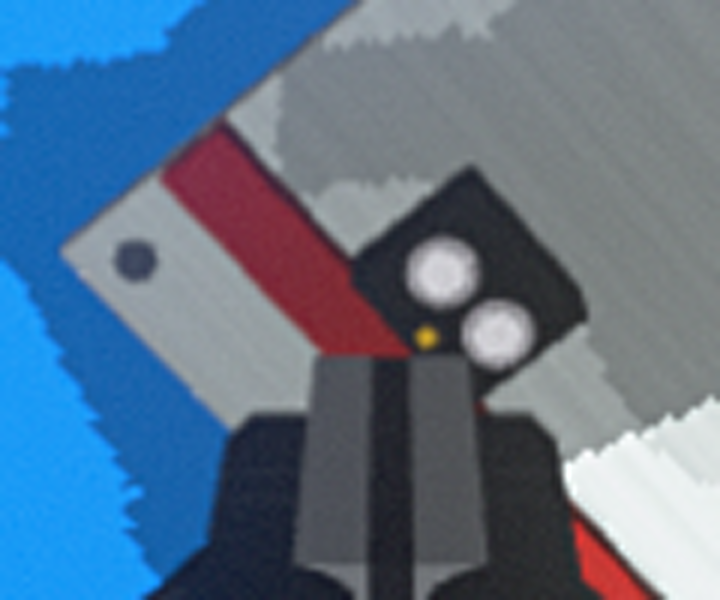

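Run:
```python
from h import *; import pickle
np.set_printoptions(precision=2,suppress=True)
s,f=pickle.load(open("w4.pkl","rb"));E=wristE(f,s)
a=lambda x,y:((x+.5)/6-.5+190,(y+.5)/6-.5+170)
J=np.array([548.0,56.3,.02])
print("tcp jig",tojig(J,s["tcp_pos"][:2]))
x=R.from_rotvec(s["ee_rot"]).as_matrix()[:2,0];print("tool x yaw deg in jig",np.degrees(np.arctan2(x[1],x[0])-J[2])%360)
m=[onz(f,a(*q),22,E) for q in [(473,166),(352,262),(585,298)]]
print(tojig(J,m)); M,r=fit([(-14,-16),(14,-16),(-14,16)],m);print(tojig(J,M[:2]),M[2]-J[2])
print("plate corner",tojig(J,onz(f,a(62,252),8,E)),"rail end",tojig(J,onz(f,a(225,122),16,E)))
```

```text
tcp jig [[  13.17 -133.48]]
tool x yaw deg in jig 229.92328718534236
[[  15.48 -108.38]
 [  42.31 -108.31]
 [  15.92  -77.29]]
[[ 29.29 -92.71]] -0.010299003053460265
plate corner [[  84.79 -139.24]] rail end [[  43.89 -140.02]]
```

```bash
python3 -m crank '[0,-0.001,-0.001,0.025,0, 0,-0.002,-0.003,0.055,0, 0,-0.002,-0.003,0.085,0, 0,-0.002,-0.003,0.11,0, 0,-0.002,-0.003,0.13,0, 0,-0.002,-0.003,0.142,0, 0,-0.002,-0.003,0.149,0, 0,-0.002,-0.003,0.149,0, 0,-0.002,-0.003,0.149,0]'
python3 - <<'E'
from workcell import *
from h import *
s=read_state();J=np.array([548.0,56.3,.02]);print(tojig(J,s["tcp_pos"][:2]),s["tcp_pos"][2])
f=grab_frame("scene");a=f["img"][:,:,::-1];cv2.imwrite("pics/scene5.png",cv2.resize(a[160:230,200:305],None,fx=7.5,fy=7.5,interpolation=cv2.INTER_CUBIC))
E
```

```text
time: 9.1
tcp_pos: [568.6, -77.5, 14.7]
ee_rot: [-1.358, 2.833, -0.0]
ft_force: [-0.4, -0.5, -0.5]
gripper_width: -0.002
[[  17.88886166 -134.22394005]] 14.668501665164428
```

View pics/scene5.png

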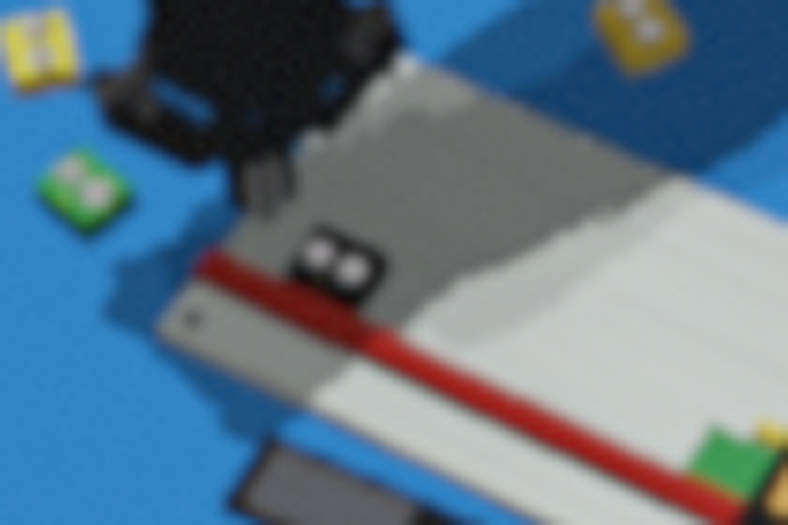

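```bash
python3 -m crank '[0,0.001,0.001,0.001,0, 0,-0.001,0.003,0.002,0, 0,-0.004,0.0054,0.002,0, 0,-0.007,0.0079,0.002,0, 0,-0.01,0.0104,0.002,0, 0,-0.0125,0.0125,0.002,0, 0,-0.0143,0.014,0.002,0, 0,-0.0143,0.014,0.002,0]'
python3 - <<'E'
from workcell import *
from h import *
s=read_state();J=np.array([548.0,56.3,.02]);print(tojig(J,s["tcp_pos"][:2]),s["tcp_pos"][2])
f=grab_frame("scene");a=f["img"][:,:,::-1];cv2.imwrite("pics/scene6.png",cv2.resize(a[160:230,200:305],None,fx=7.5,fy=7.5,interpolation=cv2.INTER_CUBIC))
E
```

```text
time: 9.82
tcp_pos: [566.5, -57.0, 12.3]
ee_rot: [1.359, -2.832, -0.0]
ft_force: [-0.3, -1.3, -0.7]
gripper_width: 0.002
[[  16.2160793  -113.68818915]] 12.263912477251816
```

View pics/scene6.png

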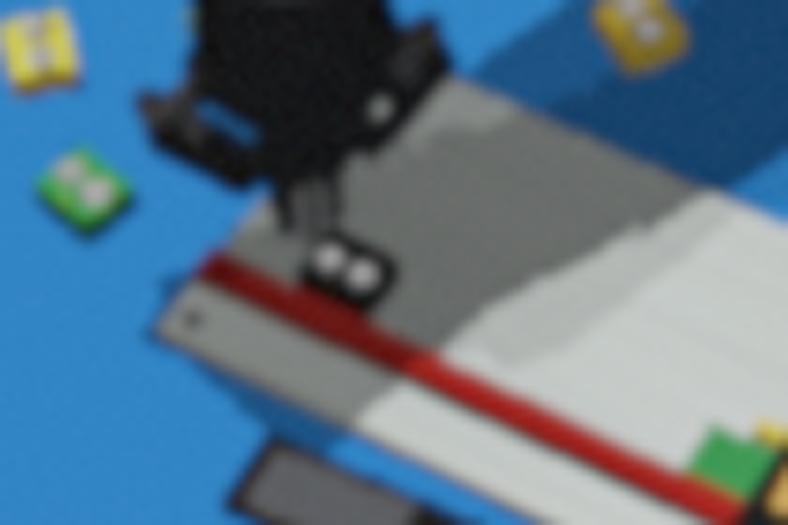

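The module has moved a few mm and is still on the rail. Continuing.

```bash
python3 -m crank '[0,-0.002,0.0017,0,0, 0,-0.005,0.0042,0,0, 0,-0.008,0.0067,0,0, 0,-0.011,0.0092,0,0, 0,-0.014,0.0118,0,0, 0,-0.017,0.0143,0,0, 0,-0.02,0.0168,0,0, 0,-0.023,0.0193,0,0, 0,-0.026,0.0219,0,0, 0,-0.029,0.0244,0,0, 0,-0.032,0.0269,0,0, 0,-0.035,0.0294,0,0, 0,-0.038,0.0319,0,0, 0,-0.041,0.0345,0,0, 0,-0.044,0.037,0,0, 0,-0.0459,0.0386,0,0]'
python3 - <<'E'
from workcell import *
from h import *
s=read_state();J=np.array([548.0,56.3,.02]);print(tojig(J,s["tcp_pos"][:2]),s["tcp_pos"][2])
f=grab_frame("scene");a=f["img"][:,:,::-1];cv2.imwrite("pics/scene7.png",cv2.resize(a[165:245,215:335],None,fx=6.5,fy=6.5,interpolation=cv2.INTER_CUBIC))
E
```

```text
time: 11.2
tcp_pos: [565.1, 2.7, 12.3]
ee_rot: [1.359, -2.833, -0.0]
ft_force: [-0.5, -0.6, 0.3]
gripper_width: -0.003
[[ 16.07015321 -53.89840481]] 12.258738647343861
```

View pics/scene7.png

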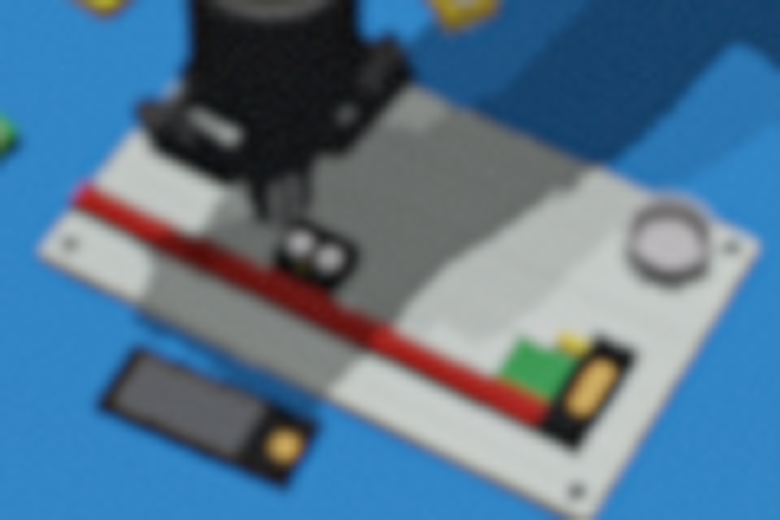

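I'll check the rail contact more closely.

Run:
```python
from workcell import *
from h import *
f=grab_frame("scene");a=f["img"][:,:,::-1];cv2.imwrite("pics/scene8.png",cv2.resize(a[185:225,245:305],None,fx=13,fy=13,interpolation=cv2.INTER_CUBIC))
# predicted outline of module flush against rail
J=np.array([548.4,56.3,.02]);E=f["extrinsics"];K=f["intrinsics"]
def proj(P):
    p=E[:3,:3].T@(np.array(P)-E[:3,3]);d=np.array([p[0],-p[1]])/-p[2];d=d*(1+f["k1"]*d@d);return K[:2,:2]@d+K[:2,2]
for l,z in [((17,-40),22),((45,-40),22),((45,-8),22),((17,-8),22),((45,-60),16),((45,60),16)]:
    q=proj([*toworld(J,l)[0],z]);print(l,((q+.5-[245,185])*13-.5).round())
```

```text
(17, -40) [214. 173.]
(45, -40) [149. 259.]
(45, -8) [273. 318.]
(17, -8) [336. 231.]
(45, -60) [ 74. 239.]
(45, 60) [541. 463.]
```

View pics/scene8.png

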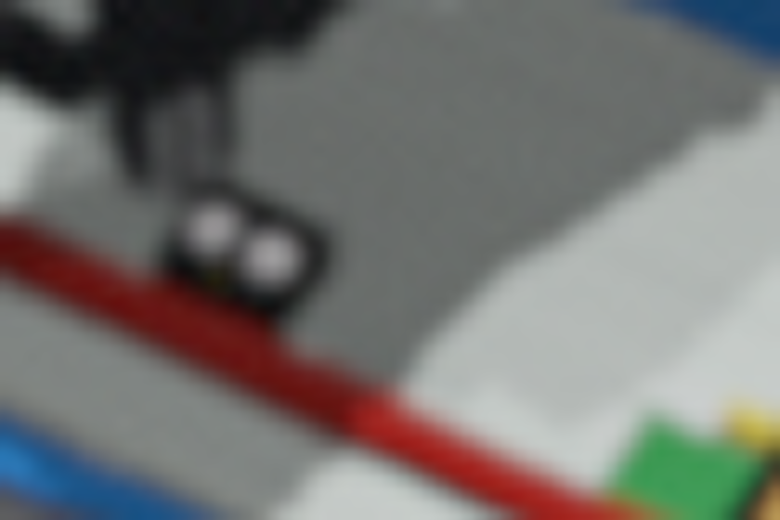

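Module outline matches the predicted flush outline to within about half a camera pixel (front rail-side corner about (280,318) vs (273,318) predicted). I continue 96 mm in two moves.

```bash
python3 -m crank '[0,-0.002,0.0017,0,0, 0,-0.005,0.0042,0,0, 0,-0.008,0.0067,0,0, 0,-0.011,0.0092,0,0, 0,-0.014,0.0118,0,0, 0,-0.017,0.0143,0,0, 0,-0.02,0.0168,0,0, 0,-0.023,0.0193,0,0, 0,-0.026,0.0219,0,0, 0,-0.029,0.0244,0,0, 0,-0.032,0.0269,0,0, 0,-0.035,0.0294,0,0, 0,-0.038,0.0319,0,0, 0,-0.041,0.0345,0,0, 0,-0.044,0.037,0,0, 0,-0.0459,0.0386,0,0]'
python3 -m crank '[0,-0.002,0.0017,0,0, 0,-0.005,0.0042,0,0, 0,-0.008,0.0067,0,0, 0,-0.011,0.0092,0,0, 0,-0.014,0.0118,0,0, 0,-0.017,0.0143,0,0, 0,-0.02,0.0168,0,0, 0,-0.023,0.0193,0,0, 0,-0.025,0.021,0,0, 0,-0.0268,0.0225,0,0,0,-0.0268,0.0225,0,0]'
python3 - <<'E'
from workcell import *
from h import *
s=read_state();J=np.array([548.0,56.3,.02]);print(tojig(J,s["tcp_pos"][:2]),s["tcp_pos"][2])
f=grab_frame("scene");a=f["img"][:,:,::-1];cv2.imwrite("pics/scene9.png",cv2.resize(a[195:245,270:340],None,fx=11,fy=11,interpolation=cv2.INTER_CUBIC))
E
```

```text
time: 12.63
tcp_pos: [563.8, 62.7, 12.3]
ee_rot: [1.359, -2.833, -0.0]
ft_force: [0.1, -1.0, 1.7]
gripper_width: 0.002
time: 13.55
tcp_pos: [563.0, 97.6, 12.2]
ee_rot: [1.359, -2.832, -0.0]
ft_force: [0.8, 0.0, 0.3]
gripper_width: -0.001
[[15.85712009 41.01564902]] 12.248050067706982
```

View pics/scene9.png

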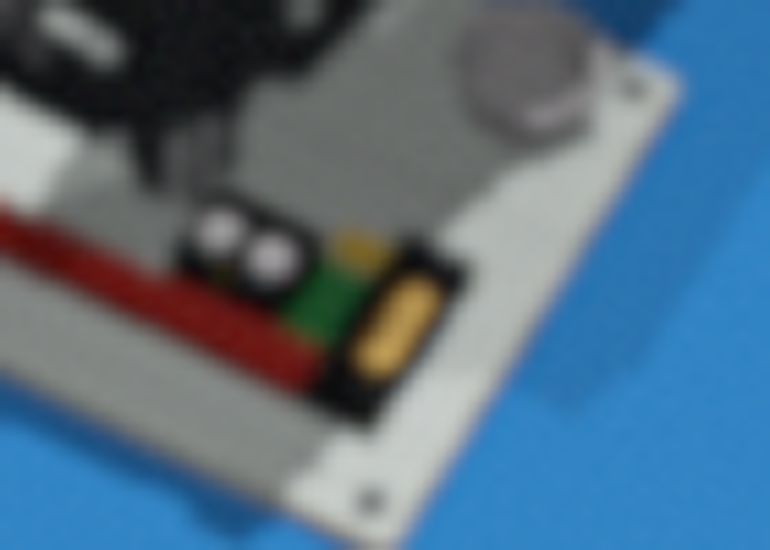

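Module is on the rail, roughly 12 mm short of the stop. I finish slowly, watching the force.

```bash
python3 -m crank '[0,-0.002,0.0017,0,0, 0,-0.004,0.0034,0,0, 0,-0.006,0.005,0,0, 0,-0.0075,0.0063,0,0, 0,-0.0077,0.0065,0,0]'
python3 -m crank '[0,-0.0008,0.0007,0,0, 0,-0.0015,0.0013,0,0,0,-0.0015,0.0013,0,0]'
python3 -m crank '[0,-0.0004,0.0003,0,0, 0,-0.0008,0.0006,0,0,0,-0.0008,0.0006,0,0]'
```

```text
time: 14.02
tcp_pos: [562.8, 107.6, 12.3]
ee_rot: [-1.359, 2.832, -0.0]
ft_force: [-0.4, -0.3, -0.8]
gripper_width: -0.001
time: 14.27
tcp_pos: [562.8, 109.4, 12.3]
ee_rot: [-1.359, 2.833, -0.0]
ft_force: [-0.4, -0.8, -0.3]
gripper_width: 0.003
time: 14.52
tcp_pos: [562.8, 110.2, 12.3]
ee_rot: [1.358, -2.833, 0.0]
ft_force: [0.1, -0.2, -0.3]
gripper_width: 0.003
```

```bash
python3 -m crank '[0,-0.0004,0.0003,0,0, 0,-0.0008,0.0006,0,0,0,-0.0008,0.0006,0,0]'
python3 -m crank '[0,-0.0004,0.0003,0,0, 0,-0.0008,0.0006,0,0,0,-0.0008,0.0006,0,0]'
python3 -m crank '[0,-0.0004,0.0003,0,0, 0,-0.0008,0.0006,0,0,0,-0.0008,0.0006,0,0]'
```

```text
time: 14.77
tcp_pos: [562.8, 111.3, 12.3]
ee_rot: [-1.358, 2.833, -0.0]
ft_force: [-0.3, 0.5, -0.7]
gripper_width: 0.0
time: 15.02
tcp_pos: [562.9, 112.3, 12.3]
ee_rot: [-1.358, 2.833, -0.0]
ft_force: [-0.0, 0.2, 0.8]
gripper_width: 0.003
time: 15.27
tcp_pos: [562.9, 112.8, 12.3]
ee_rot: [1.358, -2.833, 0.002]
ft_force: [-0.4, -2.2, 0.8]
gripper_width: -0.001
```

```bash
python3 -m crank '[0,-0.0004,0.0003,0,0, 0,-0.0008,0.0006,0,0,0,-0.0008,0.0006,0,0]'
python3 -m crank '[0,-0.0004,0.0003,0,0, 0,-0.0008,0.0006,0,0,0,-0.0008,0.0006,0,0]'
python3 - <<'E'
from workcell import *
from h import *
f=grab_frame("scene");a=f["img"][:,:,::-1];cv2.imwrite("pics/scene10.png",cv2.resize(a[195:245,270:340],None,fx=11,fy=11,interpolation=cv2.INTER_CUBIC))
E
```

```text
time: 15.52
tcp_pos: [563.0, 113.2, 12.3]
ee_rot: [1.357, -2.832, 0.003]
ft_force: [-0.5, -6.2, 1.2]
gripper_width: -0.002
time: 15.77
tcp_pos: [563.1, 113.4, 12.4]
ee_rot: [1.356, -2.832, 0.006]
ft_force: [-0.8, -7.7, 0.8]
gripper_width: -0.002
```

View pics/scene10.png

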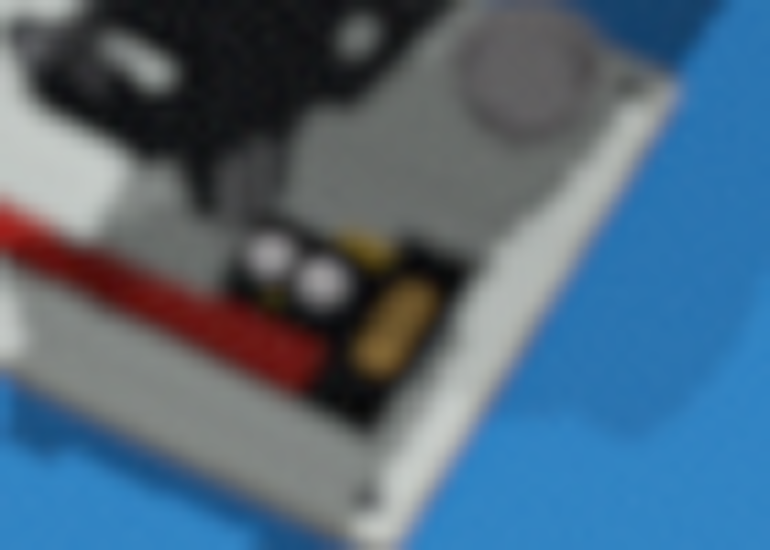

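The stop is reached: TCP stalled, force 8 N, and no green is visible. I back straight off along the face normal and lift.

```bash
python3 -m crank '[0,0.002,0,0,0, 0,0.006,0,0,0, 0,0.014,0,0,0, 0,0.025,0,-0.01,0, 0,0.04,0,-0.035,0, 0,0.05,0,-0.065,0, 0,0.06,0,-0.095,0, 0,0.07,0,-0.125,0, 0,0.08,0,-0.15,0, 0,0.08,0,-0.18,0, 0,0.08,0,-0.2,0, 0,0.08,0,-0.2,0]'
python3 - <<'E'
from workcell import *
from h import *
import pickle
s=read_state();f=grab_frame("wrist");print(s["tcp_pos"],s["ee_rot"],s["ft_force"])
pickle.dump((s,f),open("w11.pkl","wb"))
a=f["img"][:,:,::-1];cv2.imwrite("pics/w11.png",cv2.resize(a,None,fx=1.5,fy=1.5))
f=grab_frame("scene");a=f["img"][:,:,::-1];cv2.imwrite("pics/scene11.png",cv2.resize(a[195:245,270:340],None,fx=11,fy=11,interpolation=cv2.INTER_CUBIC))
E
```

```text
time: 16.82
tcp_pos: [514.5, 52.3, 217.9]
ee_rot: [-1.354, 2.826, -0.006]
ft_force: [0.8, -0.4, -0.9]
gripper_width: 0.002
[514.52379042  52.34261585 217.8995975 ] [-1.35446279  2.82614428 -0.00588663] [ 0.81642614 -0.37170527 -0.92612336]
```

View pics/w11.png

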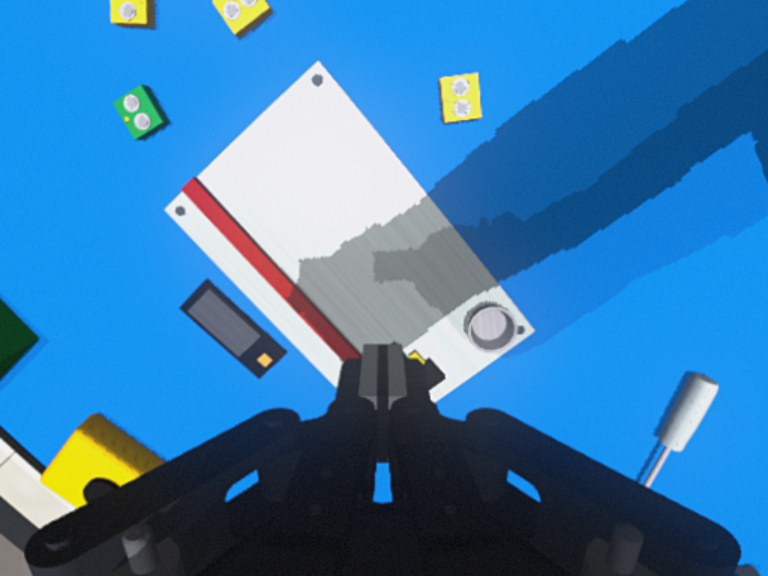

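View pics/scene11.png

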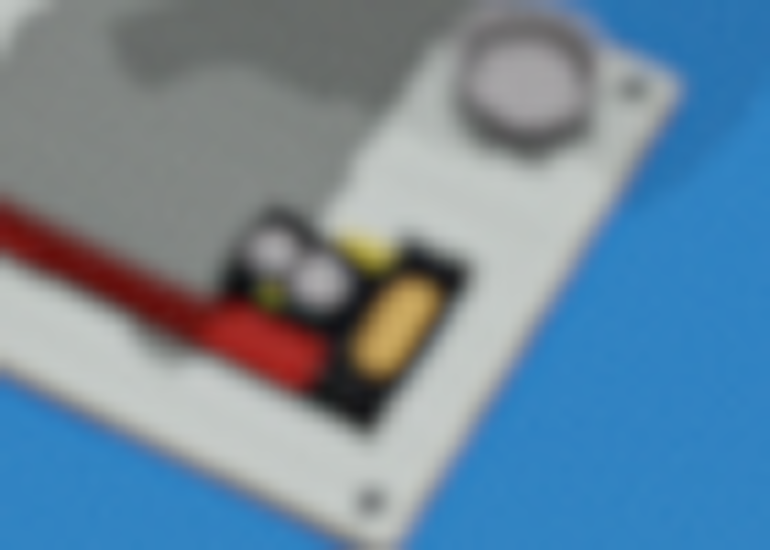

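The module looks seated, but the lens line may be slightly tilted. I'll move the wrist camera over it to be sure.

```bash
python3 -m crank '[0,-0.02,0,0,0, 0,-0.05,0,0,0, 0,-0.08,0,0,0, 0,-0.11,0,0,0, 0,-0.13,0,0,0, 0,-0.14,0,0,0, 0,-0.14,0,0,0, 0,-0.14,0,0,0]'
python3 - <<'E'
from workcell import *
from h import *
import pickle
s=read_state();f=grab_frame("wrist");print(s["tcp_pos"],s["ee_rot"],s["ft_force"])
pickle.dump((s,f),open("w12.pkl","wb"))
a=f["img"][:,:,::-1];cv2.imwrite("pics/w12.png",cv2.resize(a[80:260,170:390],None,fx=3.3,fy=3.3,interpolation=cv2.INTER_CUBIC))
E
```

```text
time: 17.58
tcp_pos: [599.4, 161.7, 210.9]
ee_rot: [1.358, -2.83, -0.001]
ft_force: [-0.3, 0.1, 0.6]
gripper_width: 0.001
[599.37521737 161.70731376 210.91625227] [ 1.35787031e+00 -2.82961391e+00 -8.29042604e-04] [-0.33813692  0.05307651  0.61543421]
```

View pics/w12.png

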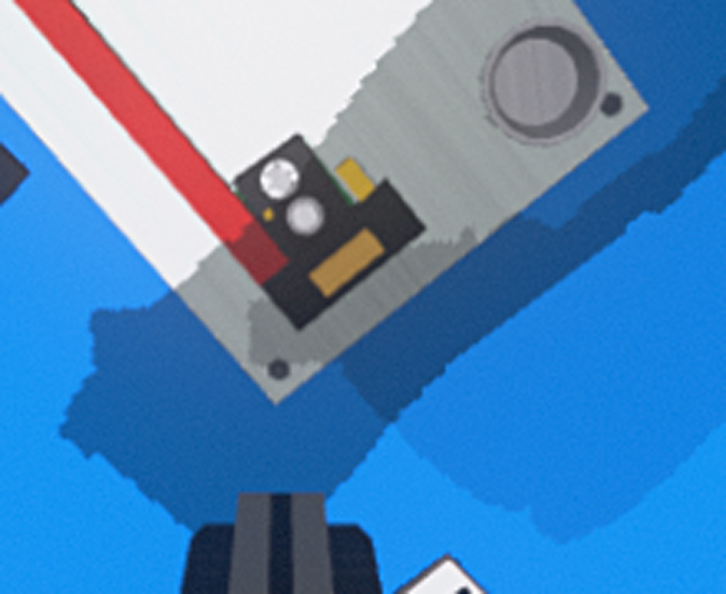

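Run:
```python
from h import *; import pickle
s,f=pickle.load(open("w12.pkl","rb"))
cv2.imwrite("pics/w12c.png",cv2.resize(f["img"][110:185,230:305,::-1],None,fx=8,fy=8,interpolation=cv2.INTER_CUBIC))
```

```text
(no output)
```

View pics/w12c.png

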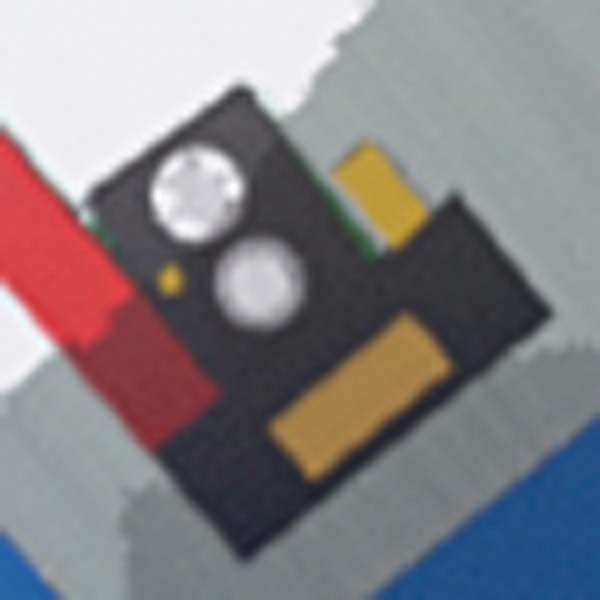

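Run:
```python
from h import *; import pickle
np.set_printoptions(precision=2,suppress=True)
s,f=pickle.load(open("w12.pkl","rb"));E=wristE(f,s)
a=lambda x,y:((x+.5)/8-.5+230,(y+.5)/8-.5+110)
b=lambda x,y:((x+.5)/3.3-.5+170,(y+.5)/3.3-.5+80)
J=np.array([548.4,56.3,.02])
L=lambda q,z,w=a: tojig(J,onz(f,w(*q),z,E))[0]
print("cam jig",tojig(J,E[:2,3]),E[2,3])
print("plate corners (85,140),(-85,140)",L((275,404),8,b),L((648,107),8,b))
print("rail top inner pts",L((0,125),16),L((130,283),16),L((218,388),16))
print("stop far corners (59?,115?)",L((245,560),16),L((550,315),16),"stop lip-side front",L((457,192),16))
print("module top: rear lipside, rear rail, front lipside",L((243,86),22),L((90,195),22),L((377,255),22))
print("lenses",L((198,192),22),L((260,283),22))
print("lip", L((370,143),13),L((332,170),13))
```

```text
cam jig [[ 5.15 46.75]] 354.63387553923843
plate corners (85,140),(-85,140) [ 84.84 140.09] [-85.36 139.64]
rail top inner pts [44.38 50.86] [44.82 79.61] [44.92 99.4 ]
stop far corners (59?,115?) [ 58.35 121.78] [  1.43 121.79] stop lip-side front [ 0.86 99.42]
module top: rear lipside, rear rail, front lipside [14.59 68.25] [40.42 66.08] [15.01 98.2 ]
lenses [28.64 75.41] [30.1  90.74]
lip [ 6.06 86.52] [12.61 86.02]
```

The fine measurement shows the module turned by about -0.09 rad: its nose is in, but the rear end is 2–3 mm off the rail, visible as a green sliver at crop (100,235). It probably got dragged during the retreat. Mending it: first a flat push towards the rail near its rear, then a flat push to the stop.

```bash
python3 -m crank '[0,0.01,0.004,0,7, 0,0.02,0.008,0,14, 0,0.03,0.012,0,21, 0,0.04,0.016,0,28, 0,0.05,0.02,0,35, 0,0.06,0.024,0,42, 0,0.069,0.027,0,49, 0,0.069,0.027,0,50, 0,0.069,0.027,0,50, 0,0.069,0.027,0,50]'
python3 - <<'E'
from workcell import *
from h import *
s=read_state();J=np.array([548.4,56.3,.02]);print(tojig(J,s["tcp_pos"][:2]),s["tcp_pos"][2])
x=R.from_rotvec(s["ee_rot"]).as_matrix()[:2,0];print(np.degrees(np.arctan2(x[1],x[0])-J[2])%360)
f=grab_frame("scene");cv2.imwrite("pics/scene13.png",cv2.resize(f["img"][195:245,270:340,::-1],None,fx=11,fy=11,interpolation=cv2.INTER_CUBIC))
E
```

```text
time: 18.47
tcp_pos: [536.3, 124.6, 212.6]
ee_rot: [-0.037, 3.141, 0.0]
ft_force: [0.1, -0.2, -0.8]
gripper_width: -0.003
[[-10.70761777  68.56996418]] 212.60410662321794
180.20143590361343
```

```bash
python3 -m crank '[0,0.002,0,0.03,0, 0,0.002,0,0.06,0, 0,0.002,0,0.09,0, 0,0.002,0,0.12,0, 0,0.002,0,0.15,0, 0,0.002,0,0.175,0, 0,0.002,0,0.19,0, 0,0.002,0,0.199,0, 0,0.002,0,0.2,0, 0,0.002,0,0.2,0]'
python3 -m crank '[0,-0.002,0,0,0, 0,-0.004,0,0,0, 0,-0.006,0,0,0, 0,-0.008,0,0,0, 0,-0.01,0,0,0, 0,-0.012,0,0,0, 0,-0.013,0,0,0, 0,-0.013,0,0,0]'
python3 - <<'E'
from workcell import *
from h import *
s=read_state();J=np.array([548.4,56.3,.02]);print(tojig(J,s["tcp_pos"][:2]),s["tcp_pos"][2])
E
```

```text
time: 19.35
tcp_pos: [534.5, 125.1, 12.1]
ee_rot: [0.035, -3.141, 0.0]
ft_force: [0.0, 0.1, 1.2]
gripper_width: -0.003
time: 20.02
tcp_pos: [547.6, 125.3, 12.3]
ee_rot: [-0.034, 3.141, -0.0]
ft_force: [-0.9, 0.0, 0.5]
gripper_width: -0.0
[[ 0.59408385 69.03645732]] 12.313533577997363
```

Target is jig x≈6. I push on in small steps until the force stalls.

```bash
python3 -m crank '[0,-0.001,0,0,0, 0,-0.002,0,0,0, 0,-0.003,0,0,0, 0,-0.0035,0,0,0]'
python3 -m crank '[0,-0.0005,0,0,0, 0,-0.001,0,0,0,0,-0.001,0,0,0]'
python3 -m crank '[0,-0.0005,0,0,0, 0,-0.001,0,0,0,0,-0.001,0,0,0]'
python3 -m crank '[0,-0.0005,0,0,0, 0,-0.001,0,0,0,0,-0.001,0,0,0]'
```

```text
time: 20.35
tcp_pos: [550.8, 125.4, 12.2]
ee_rot: [0.034, -3.141, 0.0]
ft_force: [-0.1, -0.7, -0.7]
gripper_width: 0.001
time: 20.6
tcp_pos: [551.9, 125.4, 12.3]
ee_rot: [-0.034, 3.141, -0.0]
ft_force: [-0.2, 0.3, 0.3]
gripper_width: 0.003
time: 20.85
tcp_pos: [552.9, 125.5, 12.3]
ee_rot: [-0.034, 3.141, -0.0]
ft_force: [0.0, -0.0, 0.0]
gripper_width: 0.004
time: 21.1
tcp_pos: [553.4, 125.5, 12.2]
ee_rot: [0.034, -3.141, 0.0]
ft_force: [-1.7, -0.9, 0.9]
gripper_width: -0.0
```

```bash
python3 -m crank '[0,-0.0005,0,0,0, 0,-0.001,0,0,0,0,-0.001,0,0,0]'
python3 -m crank '[0,0.0005,0,0,0, 0,0.001,0,0,0, 0,0.002,0,0,0, 0,0.004,0,0,0, 0,0.008,0,0,0, 0,0.015,0,0,0, 0,0.02,0,0,0, 0,0.02,-0.005,-0.03,0, 0,0.02,-0.02,-0.06,0, 0,0.01,-0.04,-0.09,0, 0,-0.005,-0.07,-0.12,0, 0,-0.015,-0.09,-0.15,0, 0,-0.015,-0.1,-0.15,0, 0,-0.015,-0.1,-0.15,0]'
python3 - <<'E'
from workcell import *
from h import *
s=read_state();J=np.array([548.4,56.3,.02]);print(tojig(J,s["tcp_pos"][:2]),s["tcp_pos"][2])
f=grab_frame("scene");cv2.imwrite("pics/scene14.png",cv2.resize(f["img"][195:245,270:340,::-1],None,fx=11,fy=11,interpolation=cv2.INTER_CUBIC))
f=grab_frame("wrist");cv2.imwrite("pics/w14.png",f["img"][:,:,::-1])
E
```

```text
time: 21.35
tcp_pos: [553.4, 125.5, 11.9]
ee_rot: [0.034, -3.139, 0.0]
ft_force: [-4.8, -0.5, 1.9]
gripper_width: -0.002
time: 22.52
tcp_pos: [573.9, 23.5, 164.6]
ee_rot: [-0.029, 3.136, -0.002]
ft_force: [0.6, 1.9, -0.9]
gripper_width: -0.002
[[ 24.86985185 -33.25672494]] 164.64792117274447
```

View pics/scene14.png

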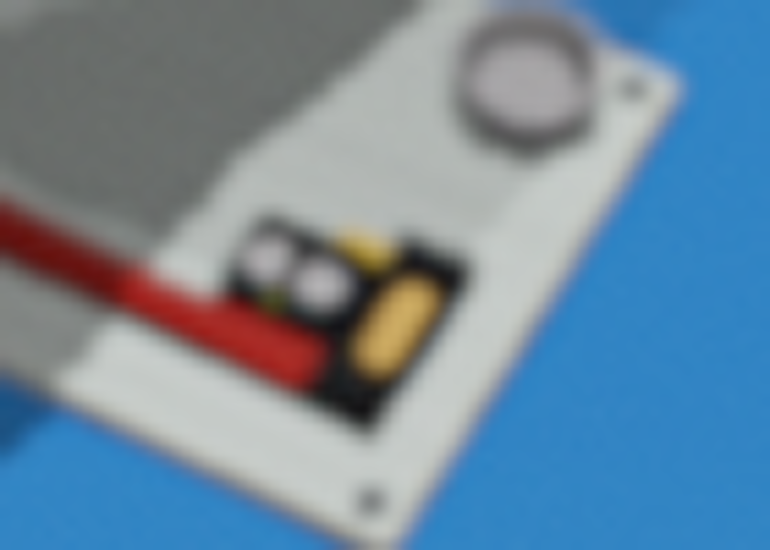

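View pics/w14.png

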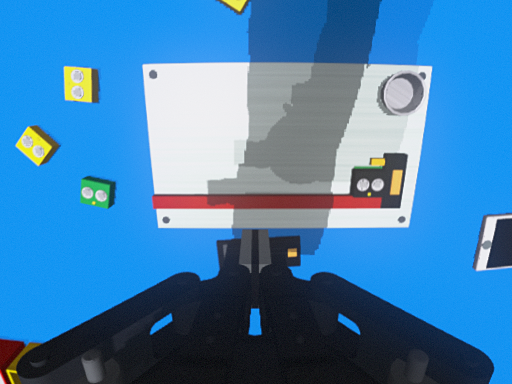

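Run:
```python
from workcell import *
from h import *
import pickle
s=read_state();f=grab_frame("wrist");pickle.dump((s,f),open("w15.pkl","wb"))
cv2.imwrite("pics/w15c.png",cv2.resize(f["img"][145:220,340:415,::-1],None,fx=8,fy=8,interpolation=cv2.INTER_CUBIC))
```

```text
(no output)
```

View pics/w15c.png

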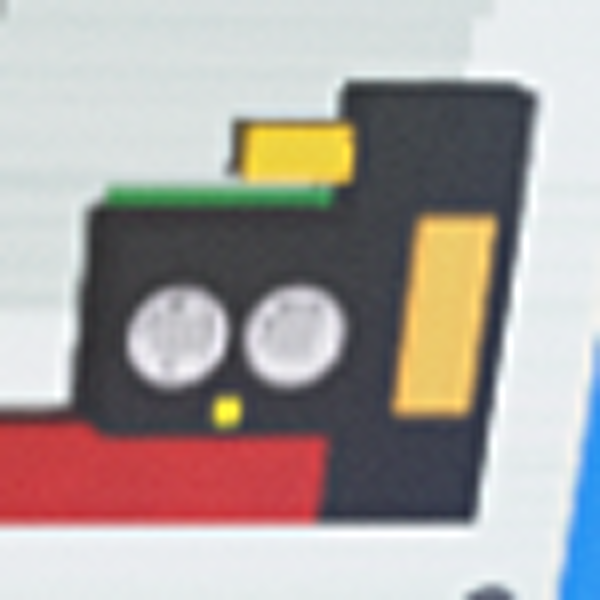

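Run:
```python
from h import *; import pickle
np.set_printoptions(precision=2,suppress=True)
s,f=pickle.load(open("w15.pkl","rb"));E=wristE(f,s)
a=lambda x,y:((x+.5)/8-.5+340,(y+.5)/8-.5+145)
J=np.array([548.4,56.3,.02])
L=lambda q,z: tojig(J,onz(f,a(*q),z,E))[0]
print(tojig(J,E[:2,3]))
print("green rear/lipside",L((106,186),8),"rail end inner top",L((330,436),16),"stop top lipside front",L((341,82),16))
print("module rear lipside top",L((104,207),22),"rear rail top",L((100,434),22),"rear bottom",L((88,207),8),L((76,410),8))
print("lenses",L((178,334),22),L((294,334),22),"lip",L((242,122),13),L((352,184),13))
```

```text
[[-53.18 -31.07]]
green rear/lipside [14.88 70.76] rail end inner top [ 46.38 101.19] stop top lipside front [-0.43 96.8 ]
module rear lipside top [14.34 65.96] rear rail top [43.99 68.33] rear bottom [17.68 68.64] [45.41 69.65]
lenses [30.71 77.03] [30.69 92.02] lip [ 5.35 85.84] [ 13.31 101.19]
```

Square now (lenses level, no green at the rail). The end gap measures 0–1 mm, so a flat push to the stop follows: turn the tool 90°, come in behind the module and push gently.

```bash
python3 -m crank '[0,0,0.01,0,-7, 0,0,0.02,0,-14, 0,0,0.03,0,-21, 0,0,0.04,0,-28, 0,0,0.05,0,-35, 0,0,0.06,0,-42, 0,-0.002,0.07,0,-49, 0,-0.002,0.075,0,-56, 0,-0.002,0.075,0,-63, 0,-0.002,0.075,0,-70, 0,-0.002,0.075,0,-77, 0,-0.002,0.075,0,-84, 0,-0.002,0.075,0,-90, 0,-0.002,0.075,0,-90, 0,-0.002,0.075,0,-90, 0,-0.002,0.075,0,-90]'
python3 - <<'E'
from workcell import *
from h import *
s=read_state();J=np.array([548.4,56.3,.02]);print(tojig(J,s["tcp_pos"][:2]),s["tcp_pos"][2])
x=R.from_rotvec(s["ee_rot"]).as_matrix()[:2,0];print(np.degrees(np.arctan2(x[1],x[0])-J[2])%360)
E
```

```text
time: 24.0
tcp_pos: [571.4, 101.6, 161.4]
ee_rot: [2.243, -2.198, -0.002]
ft_force: [-0.1, 0.7, 0.0]
gripper_width: -0.0
[[23.87833677 44.82342087]] 161.37023864476143
270.0013763129024
```

```bash
python3 -m crank '[0,0,-0.003,0.03,0, 0,0,-0.003,0.06,0, 0,0,-0.003,0.09,0, 0,0,-0.003,0.115,0, 0,0,-0.003,0.135,0, 0,0,-0.003,0.146,0, 0,0,-0.003,0.149,0, 0,0,-0.003,0.149,0, 0,0,-0.003,0.149,0]'
python3 -m crank '[0,-0.002,0,0,0, 0,-0.004,0,0,0, 0,-0.006,0,0,0, 0,-0.008,0,0,0, 0,-0.009,0,0,0, 0,-0.0095,0,0,0]'
python3 - <<'E'
from workcell import *
from h import *
s=read_state();J=np.array([548.4,56.3,.02]);print(tojig(J,s["tcp_pos"][:2]),s["tcp_pos"][2])
E
```

```text
time: 24.75
tcp_pos: [576.2, 101.0, 14.3]
ee_rot: [-2.244, 2.197, -0.002]
ft_force: [0.7, -0.0, -0.5]
gripper_width: 0.002
time: 25.25
tcp_pos: [575.2, 110.7, 13.5]
ee_rot: [-2.245, 2.197, -0.0]
ft_force: [-0.2, -0.0, -0.4]
gripper_width: -0.002
[[27.86126421 53.89263074]] 13.514653048176339
```

```bash
python3 -m crank '[0,-0.0005,0,0,0, 0,-0.001,0,0,0,0,-0.0015,0,0,0,0,-0.0015,0,0,0]'
python3 -m crank '[0,-0.0005,0,0,0, 0,-0.001,0,0,0,0,-0.001,0,0,0]'
python3 -m crank '[0,-0.0005,0,0,0, 0,-0.001,0,0,0,0,-0.001,0,0,0]'
python3 -m crank '[0,-0.0005,0,0,0, 0,-0.001,0,0,0,0,-0.001,0,0,0]'
```

```text
time: 25.58
tcp_pos: [575.0, 112.0, 13.2]
ee_rot: [2.245, -2.197, -0.0]
ft_force: [0.0, 0.1, -0.5]
gripper_width: -0.0
time: 25.83
tcp_pos: [575.0, 113.0, 13.3]
ee_rot: [2.245, -2.197, 0.0]
ft_force: [-0.9, -0.1, -0.3]
gripper_width: -0.003
time: 26.08
tcp_pos: [575.0, 114.0, 13.3]
ee_rot: [-2.245, 2.197, -0.0]
ft_force: [-0.0, 0.1, -0.1]
gripper_width: -0.002
time: 26.33
tcp_pos: [575.0, 114.3, 13.3]
ee_rot: [2.244, -2.197, 0.002]
ft_force: [0.4, -2.9, 0.1]
gripper_width: 0.002
```

```bash
python3 -m crank '[0,-0.0005,0,0,0, 0,-0.001,0,0,0,0,-0.001,0,0,0]'
python3 -m crank '[0,0.0005,0,0,0, 0,0.001,0,0,0, 0,0.0015,0,0,0, 0,0.002,0,0,0, 0,0.003,0,0,0, 0,0.006,0,0,0, 0,0.012,0,0,0, 0,0.02,0,0,0, 0,0.025,0,-0.01,0, 0,0.04,0,-0.04,0, 0,0.06,0,-0.07,0, 0,0.08,0.01,-0.1,0, 0,0.1,0.02,-0.13,0, 0,0.12,0.03,-0.16,0, 0,0.13,0.03,-0.16,0, 0,0.13,0.03,-0.16,0]'
python3 - <<'E'
from workcell import *
from h import *
import pickle
s=read_state();print(s["tcp_pos"]);f=grab_frame("wrist");pickle.dump((s,f),open("w16.pkl","wb"))
cv2.imwrite("pics/w16.png",cv2.resize(f["img"][:,:,::-1],None,fx=1.5,fy=1.5))
f=grab_frame("scene");cv2.imwrite("pics/scene16.png",cv2.resize(f["img"][195:245,270:340,::-1],None,fx=11,fy=11,interpolation=cv2.INTER_CUBIC))
f=grab_frame("top");a=f["img"][:,:,::-1];cv2.imwrite("pics/top16.png",cv2.resize(a[160:265,160:305],None,fx=5.5,fy=5.5,interpolation=cv2.INTER_CUBIC))
E
```

```text
time: 26.58
tcp_pos: [575.0, 114.4, 13.3]
ee_rot: [2.242, -2.197, 0.004]
ft_force: [0.5, -6.9, 0.7]
gripper_width: 0.004
time: 27.92
tcp_pos: [549.2, -17.3, 176.4]
ee_rot: [-2.239, 2.199, -0.008]
ft_force: [0.1, -0.1, -0.3]
gripper_width: -0.001
[549.21108363 -17.3125638  176.38091946]
```

View pics/top16.png

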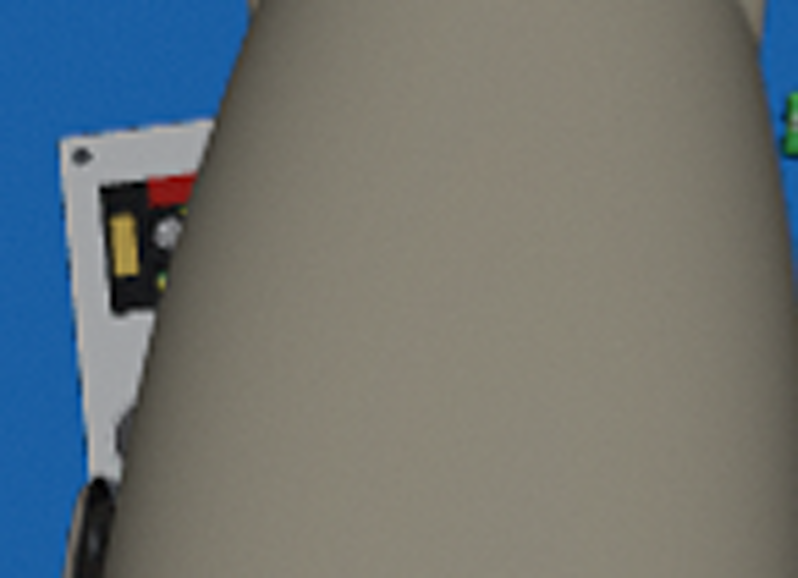

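View pics/scene16.png

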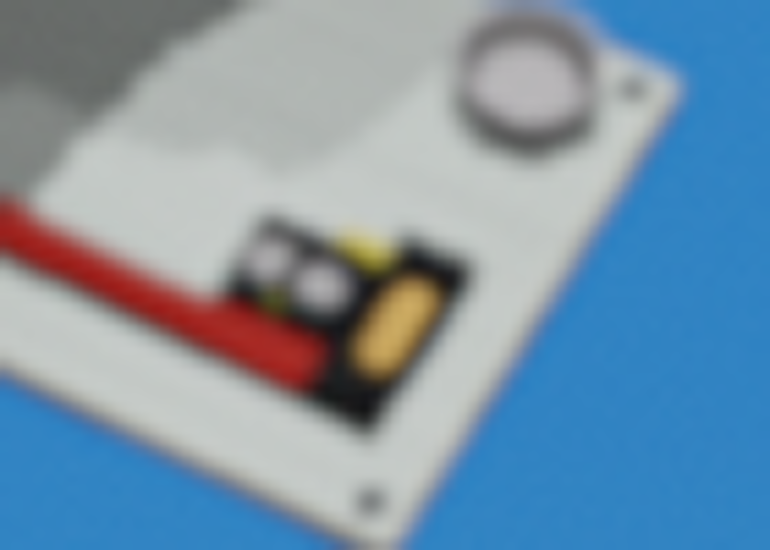

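```bash
python3 -m crank '[0,0.02,0.005,-0.01,0, 0,0.05,0.015,-0.02,0, 0,0.08,0.025,-0.03,0, 0,0.11,0.035,-0.04,0, 0,0.14,0.045,-0.04,0, 0,0.17,0.055,-0.04,0, 0,0.2,0.065,-0.04,0, 0,0.23,0.075,-0.04,0, 0,0.26,0.085,-0.04,0, 0,0.29,0.1,-0.04,0, 0,0.32,0.11,-0.04,0, 0,0.34,0.12,-0.04,0, 0,0.35,0.12,-0.04,0, 0,0.35,0.12,-0.04,0, 0,0.35,0.12,-0.04,0]'
python3 - <<'E'
from workcell import *
from h import *
f=grab_frame("top");a=f["img"][:,:,::-1];cv2.imwrite("pics/top17.png",a);cv2.imwrite("pics/top17c.png",cv2.resize(a[185:250,170:240],None,fx=9,fy=9,interpolation=cv2.INTER_CUBIC))
E
```

```text
time: 29.32
tcp_pos: [435.6, -366.1, 212.0]
ee_rot: [-2.245, 2.196, 0.004]
ft_force: [0.4, 1.0, -0.5]
gripper_width: -0.007
```

View pics/top17.png

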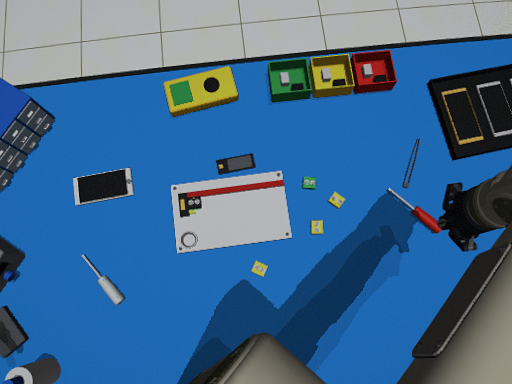

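View pics/top17c.png

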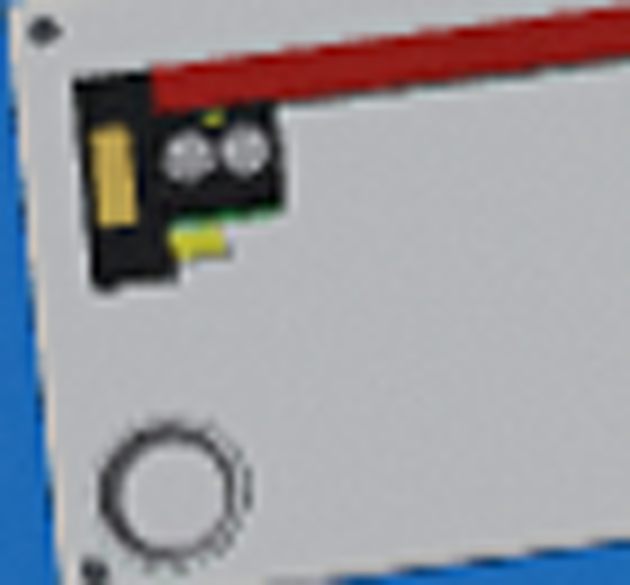

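Module is square in the corner (crop about (220,155)), flush with rail and stop, and nothing else has moved. The robot is 200 mm up and clear.

```bash
python3 -c "
from workcell import *
print(read_state()['time'],finish_job())"
```

```text
the job is handed in; nothing more can be done
29.3667 None
```

I pushed the module flat onto the red rail near the jig's -y end, slid it along the rail into the pocket until it stalled against the end stop, and handed in at 29.4 s. The shut fingertips only pushed; nothing was lifted.

**One thing went wrong and was mended.** After the first push home, the wrist picture showed the module turned by about 0.09 rad. Its rear end was about 2–3 mm off the rail, probably dragged there as the fingers backed off. I squared it with a flat push against the rail (5 N), then a flat push against the stop (7 N). So it came off the rail briefly in the pocket, after the slide. Pictures during the slide showed it on the rail.

**Last checks:**
- **Contact:** both final pushes stalled within about 1 mm of the expected contact positions.
- **Pose:** the last top and scene pictures show the module square and against both the rail and the stop. The 4 mm of spare pocket width is on the lip side, as it should be.
- **Rest of the bench:** the dish, battery, phone, drivers, tweezers and look-alikes looked unmoved.
- **Robot and forces:** the robot ended clear at about 210 mm height, and the largest force reading was about 8 N.

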